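Put the jar away in the dry box with the folding lid stay

TASK

Put the squat white jar away in the dry box: open the lid until its folding stay locks and the lid stands by itself, and set the jar down upright in the empty compartment. Then lift the stay's knee through straight and fold it to let the lid down gently, until the box is fully shut. The stay's foot is only clamped in its slot: do not haul on it so that the foot slips, do not let the lid drop, and leave the other things on the bench alone.

Things in the scene. Friction and masses are not known exactly. Their poses are not given: they have to be found in the camera images.
- dry_box: Grey box with dial on its front, fixed to the bench, 200 x 210 mm, rim 85 mm high. Origin: centre of underside; x to the hinge side, z up. Hinge axis along y at x 104, z 90. Walls 6 mm, inner floor at z 14. A partition at y 46 parts the full left side (metal canister) from the empty right compartment: x -94 to 94, y -99 to 44 mm. The folding stay is outside the right wall (-y).
- lid: Aluminium lid, 202 x 210 x 8 mm, 0.36 to 0.57 kg, origin on the hinge axis, turned about y as it opens. Falls shut if not held. The stay comes straight, a hard stop, at 70 to 75 degrees open (differs from box to box, as its foot is clamped in a slot): feel for it. Eased back from there about 1 degree its knee sags past straight onto a stop and props the lid.
- lid_handle (a point): Middle of the lid's round steel bar handle: 10 mm thick, 81 mm clear along the box's y between two posts, centre 36 mm above the lid. Shut: at x -81, y 0, z 131 in the box frame; from the hinge axis 185 mm forward and 41 mm up. Turns with the lid on a 190 mm circle about the hinge axis.
- knee_grip (a point): Black round grip on the stay's knee, its middle: 14 mm thick, 42 mm long along the box's y, 20 to 62 mm out from the right wall. It swings on a 63 mm circle about the stay's foot (box x 14 to 24, z 60): lid shut, about 61 mm in front and 15 higher; locked, 36 behind and 51 higher. Pushed forward it passes straight (lid rises about 1 degree), then the lid's weight drives it forward and down.
- stay_foot_pin (a point): Pin of the stay's foot, on the box's right wall at box x 14 to 24, y -112, z 60: the lower link turns about it. The foot is only clamped in its slot (along box x): it slips if the lid handle is hauled on with over about 20 N at the straight stay, or the knee is pushed or pulled along x with over about 30 N.
- septa_jar: Squat white jar with a flat screw lid, 58 mm across, 50 mm high, 40 to 85 g; origin at the centre of its underside, z up.
- cylinder_50: Bystander: tall clear measuring cylinder with a blue foot, 190 mm high, foot 55 mm wide; origin at the centre of its underside.
- amber_250: Bystander: brown bottle with a white cap, 67 mm across, 145 mm high; origin at the centre of its underside.
- beaker_100: Bystander: clear beaker, 55 mm across, 66 mm high; origin at the centre of its underside.
Not all that is in view belongs to the job. Of the things that look like the septa_jar, the middle-sized one is meant.

How it is judged:
On the way, in this order (a step that is already met when the one before it is completed fails the run):
1. the lid stands open by itself on its locked stay, untouched by the robot (z of lid_handle in the frame of dry_box above 0.25 m and contact force between each of the fingers, the arm and dry_box below 0.05 N), for 0.5 s.
2. the jar stands released in the empty compartment while the lid still stands open (z of lid_handle in the frame of dry_box above 0.25 m and x of septa_jar in the frame of dry_box between -0.075 and 0.075 m and y of septa_jar in the frame of dry_box between -0.08 and 0.02 m and z of septa_jar in the frame of dry_box below 0.02 m and angle between septa_jar's own z axis and vertical below 0.1 rad and contact force between the fingers and septa_jar below 0.05 N), for 0.2 s.
At the end, for the whole second after the job is handed in: The lid is shut and at rest, its handle not more than 5 mm above the fully closed height (the stay is then folded); the jar stands upright, within 6 degrees, on the floor of the empty compartment (z of lid_handle in the frame of dry_box below 0.136 m and angular speed of lid below 0.1 rad/s and x of septa_jar in the frame of dry_box between -0.075 and 0.075 m and y of septa_jar in the frame of dry_box between -0.08 and 0.02 m and z of septa_jar in the frame of dry_box below 0.02 m and angle between septa_jar's own z axis and vertical below 0.1 rad); the robot touches nothing.
It fails at once if the stay is hauled on so hard that its clamped foot slips by more than 2 mm (distance of stay_foot_pin from where it was at the start of the episode above 0.002 m).
It fails at once if the lid swings faster than 3 rad/s (its front edge has dropped freely by more than about 2 cm) (angular speed of lid above 3 rad/s).
It fails at once if the jar is dropped: it falls freely by more than about 3 cm (linear speed of septa_jar above 0.8 m/s and contact force between the fingers and septa_jar below 0.05 N).
It fails at once if a bystander (measuring cylinder, brown bottle or beaker) is shifted by more than 2 cm (distance of any of cylinder_50, amber_250, beaker_100 from where it was at the start of the episode above 0.02 m).
It also fails if it takes over 72 s, if anything falls off the work surface, if the arm or the gripper's body presses on something with over 40 N, if the wrist force passes 120 N, or if a joint passes its speed limit or range.

ROBOT

A 6-joint arm with a two-finger parallel gripper is mounted at the origin on a cart in front of the work surface, level with it; the furniture and walls round the work are solid. World frame = base frame: x ahead of the robot, y to its left, z up, the work surface at z = 0. Lengths are in m, angles in rad, forces in N, time in s.
With the tool pointing down it reaches from about 0.325 to 0.9 m from the base axis. Payload 6.1 kg.
Tool frame: the origin (TCP) lies midway between the tips of the shut fingers; the grasp point (between the pads) lies 19 mm behind it; z points along the fingers, y is the line along which they close (so a half turn about z gives the same grasp; the last joint's range is limited). The gripper opens to 87 mm and grips with 3 to 60 N. Pads are 19 mm wide; open, the fingers measure 117 mm over their backs; the gripper's body (75 mm by 190 mm) begins 51 mm behind the grasp point.
Start: joints at [-1.245, 0.22, 1.526, -0, 1.395, -0.126], TCP at [0.273, -0.562, 0.223] pointing down, gripper open.
Joint ranges: [-2.98, 2.98], [-0.91, 2.08], [0.09, 2.57], [-1.24, 4.39], [0.2, 2.65], [-2.68, 2.68]. Speed limits (rad/s): [2.57, 2.57, 3.01, 3.14, 3.14, 3.14].

INTERFACE

Orientations are given as a rotation vector (axis times angle).
In Python, from cell import sensors, cams, robot gives the robot as it stands. The module is installed in compiled form; this text tells all that it offers.
- The arm moves only by the shell command python3 -m creep 'ROWS' [FORCE]. ROWS is JSON, a list that holds one entry, the list of rows, each a list of 5 numbers: the shift along the tool's x, y, z in mm, then the turn about the tool's z in rad, then the gripper command: -1 is shut, 1 is fully open, values between are in proportion. In form: [[[tx, ty, tz, roll, fingers], ...]]. A call has exactly 5 rows; each row shifts and turns the commanded pose from where the row before left it, along the tool's axes as they then stand; what a row does not reach is not made up. A row lasts 1/8 s, in which the tool goes at most 62.5 mm and 10.7 degrees, less where a joint would pass 70% of its speed; a pose out of reach is approached as far as the arm can. A call is refused whole if a number of a shift passes 62.5 or a number of a turn 0.188, either way. A call with a gripper value outside its range is refused whole. The fingers move at their own pace and stop on an object; FORCE is the grip in N (left out, the last holds). Time passes only in rows, so rows that do not move let the fingers close, or fill a call up. It gives the time, the measured TCP pose, the force, the opening and the grip force at its end, in the units of the state.
- sensors.read_state(): the state, without advancing time (a new reading comes with each control period).
- cams.read_camera(name): name is "side" or "top" or "wrist"; returns (picture, depth): 420x560x3 uint8, red, green, blue; 420x560 float32, m along the optical axis (not along the pixel's ray), 0 where there is no reading.
- cams.camera_info(name): a dict with "camera_matrix" (3x3 intrinsics, pixels), "extrinsics" (4x4, takes a point from camera to world coordinates); the wrist camera has in their place "mount" (4x4, takes a point from camera to tool coordinates, whose origin is the TCP and whose axes are the flange's). Camera axes: x right, y down, z forward; pixel columns grow to the right and rows downward; lengths in m; the calibration is good to about 2 mm. A picture is of the moment at which its call begins: read the wrist's pose just before it. camera_info takes no time and is no camera call.
- robot.close_job(): hands the job in; it is judged then, once.
The state is a dict: "time": time; "joint_positions": joint angles; "dq": joint speeds; "effort": joint torques, N m; "tcp_pos": TCP position; "tool_rot": TCP orientation; "wrist_force": force on the tool from outside, world axes, zero at the start; "ft_torque": the same for the moment, N m; "gripper_width": finger opening in m; "grip_force": force on a finger pad.
Only numpy, scipy, OpenCV 4.12 (cv2) and the standard library are available. Lean on these libraries where they do the work, as an engineer would, in place of code of your own. Each camera call takes 0.05 s, during which the arm holds its last target. There are 200 camera calls.

## Working session

There is one attempt and no reset: what is moved stays moved. The work goes in short steps, Python scripts to look and compute and a shell command to move; the robot and the scene stay as the last step left them, time stands still between calls to the robot, and variables do not carry over. Pictures are saved under pics/ and viewed, at most 10 in all, crops included, and the job is handed in when it is done.

```bash
mkdir -p pics
python3 - <<'E'
from cell import sensors,cams
import cv2,numpy as np
s=sensors.read_state()
print({k:np.round(v,3).tolist() for k,v in s.items()})
for n in("top","side"):
    p,d=cams.read_camera(n); cv2.imwrite(f"pics/{n}0.png",p[...,::-1]); np.save(f"pics/{n}0.npy",d)
    i=cams.camera_info(n); print(n,np.round(i["camera_matrix"],1).tolist(),np.round(i["extrinsics"],3).tolist())
print(cams.camera_info("wrist"))
E
```

```text
{'time': 0.0, 'joint_positions': [-1.245, 0.221, 1.528, -0.0, 1.395, -0.126], 'dq': [-0.002, 0.0, 0.001, 0.0, 0.002, -0.002], 'effort': [-0.001, -49.461, -38.738, 0.07, 0.057, -0.0], 'tcp_pos': [0.273, -0.562, 0.221], 'tool_rot': [-3.06, -0.703, 0.0], 'wrist_force': [-0.07, -0.132, 0.27], 'ft_torque': [0.005, -0.008, 0.028], 'grip_force': 0.0, 'gripper_width': 0.087}
top [[379.7, 0.0, 271.6], [0.0, 379.7, 207.7], [0.0, 0.0, 1.0]] [[0.0, -0.996, 0.093, 0.473], [-1.0, -0.001, -0.011, -0.04], [0.011, -0.093, -0.996, 0.979], [0.0, 0.0, 0.0, 1.0]]
side [[403.9, 0.0, 278.4], [0.0, 403.9, 213.3], [0.0, 0.0, 1.0]] [[-0.994, -0.084, 0.07, 0.502], [-0.107, 0.628, -0.771, 0.742], [0.021, -0.774, -0.633, 0.736], [0.0, 0.0, 0.0, 1.0]]
{'camera_matrix': array([[367.35978046,   0.        , 278.21421883],
       [  0.        , 367.35978046, 210.46335454],
       [  0.        ,   0.        ,   1.        ]]), 'mount': array([[ 2.87633321e-04, -9.53274626e-01, -3.02104955e-01,
         8.38473509e-02],
       [ 9.99999737e-01,  4.75465225e-04, -5.48205803e-04,
         2.87584548e-04],
       [ 6.66231082e-04, -3.02104718e-01,  9.53274512e-01,
        -1.62421819e-01],
       [ 0.00000000e+00,  0.00000000e+00,  0.00000000e+00,
         1.00000000e+00]])}
```

View pics/top0.png

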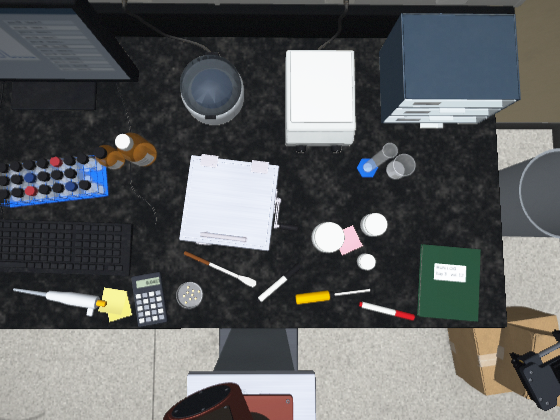

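View pics/side0.png

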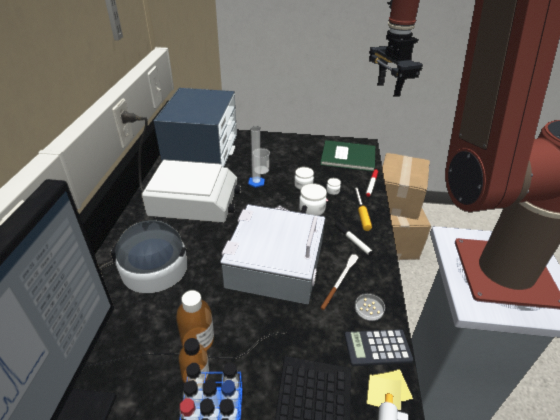

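The top view shows the box at u 182–278, v 155–250. Its handle is near (223,238), the hinges at v≈160, and the stay at u≈278. The jars are at (328,237) large, (374,224) middle and (366,262) small. I'll enlarge that area and measure.

```bash
cat > h.py <<'E'
import numpy as np, cv2
from cell import sensors,cams
from scipy.spatial.transform import Rotation as R
def pt(n,u,v,d=None,z=None,T=None):
    i=cams.camera_info(n);K=i["camera_matrix"]
    T=i["extrinsics"] if T is None else T
    r=np.array([(u-K[0,2])/K[0,0],(v-K[1,2])/K[1,1],1])
    if z is not None: d=(z-T[2,3])/(T[:3,:3]@r)[2]
    return T[:3,:3]@(r*d)+T[:3,3]
E
python3 - <<'E'
from h import *
im=cv2.imread("pics/top0.png");d=np.load("pics/top0.npy")
for n,u,v in [("lidc",230,200),("jarL",328,237),("jarM",374,224),("jarS",366,262),("handle",223,238)]:
    print(n,pt("top",u,v,d[v,u]).round(4))
c=cv2.resize(im[145:285,175:400],None,fx=3.5,fy=3.5,interpolation=cv2.INTER_CUBIC);cv2.imwrite("pics/c1.png",c)
# height map points
i=cams.camera_info("top");K=i["camera_matrix"];T=i["extrinsics"]
U,V=np.meshgrid(np.arange(560),np.arange(420))
P=np.stack([(U-K[0,2])/K[0,0]*d,(V-K[1,2])/K[1,1]*d,d],-1)@T[:3,:3].T+T[:3,3]
z=P[...,2]
m=(z>.085)&(z<.105)&(U>170)&(U<290)&(V>145)&(V<260)
r=cv2.minAreaRect(P[m][:,:2].astype(np.float32)*1000);print("lid",r,cv2.boxPoints(r),np.median(z[m]))
m=(z>.115)&(z<.15)&(U>170)&(U<290)&(V>145)&(V<260)
print("handle",m.sum(),P[m].mean(0),np.percentile(z[m],90), cv2.minAreaRect(P[m][:,:2].astype(np.float32)*1000))
m=(z>.05)&(z<.084)&(U>274)&(U<292)&(V>145)&(V<260)
print("knee",m.sum(),P[m].mean(0) if m.any() else 0,cv2.minAreaRect(P[m][:,:2].astype(np.float32)*1000))
for n,u,v in [("L",328,237),("M",374,224),("S",366,262)]:
    m=(z>.02)&(np.hypot(U-u,V-v)<20)
    if m.sum()>5:
        h=np.percentile(z[m],80); mm=m&(z>h-.008); print(n,h,cv2.minEnclosingCircle(P[mm][:,:2].astype(np.float32)*1000),P[mm].mean(0))
E
```

```text
lidc [0.5735 0.0473 0.0962]
jarL [ 0.4878 -0.1857  0.0654]
jarM [ 0.5199 -0.3014  0.051 ]
jarS [ 0.4269 -0.283   0.0378]
handle [0.4844 0.0581 0.1353]
lid ((572.045654296875, 42.482177734375), (223.15614318847656, 208.47906494140625), 83.13280487060547) [[455.21274  -55.831676]
 [662.19617  -80.759186]
 [688.87854  140.79604 ]
 [481.89514  165.72354 ]] 0.09684991027821233
handle 208 [0.48819903 0.05932763 0.13548816] 0.1377868493979132 ((488.17486572265625, 59.281375885009766), (101.37132263183594, 9.88541030883789), 82.92231750488281)
knee 151 [ 0.52900124 -0.07202934  0.07189958] ((554.6735229492188, -77.580322265625), (38.57533645629883, 95.76910400390625), 89.83072662353516)
L 0.0670541782205002 ((481.5812683105469, -132.39901733398438), 92.88277435302734) [ 0.48879861 -0.18722634  0.07204145]
M 0.051286861834265875 ((500.0742492675781, -185.58946228027344), 148.1829376220703) [ 0.52018479 -0.30178461  0.06134404]
S 0.03647592889132367 ((449.77276611328125, -173.23843383789062), 135.2973175048828) [ 0.4304349  -0.27578833  0.07605852]
```

View pics/c1.png

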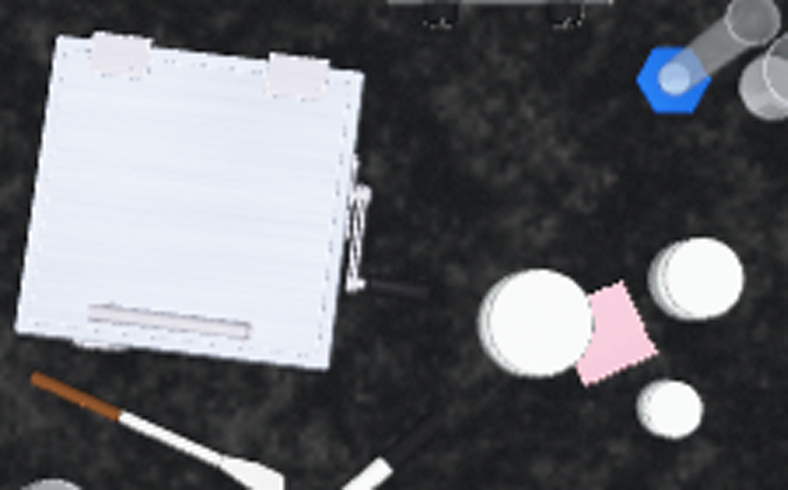

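Crop readings, mapped back to full pixels: lid corners (191.6,155.3), (278.7,165), (268.7,250.1), (179.6,239.9). The handle runs (200.7,234.1)–(246.4,239.3) and the black knee grip (276.4,226.4)–(297.9,228.7). The middle jar is centred at (375,224).

Run:
```python
from h import *
im=cv2.imread("pics/top0.png")
c=np.array([pt("top",*p,z=.095)[:2] for p in [(191.6,155.3),(278.7,165),(268.7,250.1),(179.6,239.9)]])
b=np.array([[104,105],[104,-105],[-98,-105],[-98,105]])/1e3
# rigid fit
H=(b-b.mean(0)).T@(c-c.mean(0));a=np.arctan2(H[0,1]-H[1,0],H[0,0]+H[1,1])
Rm=np.array([[np.cos(a),-np.sin(a)],[np.sin(a),np.cos(a)]]);t=c.mean(0)-Rm@b.mean(0)
print("yaw",np.degrees(a),"t",t,"res mm",((b@Rm.T+t-c)*1e3).round(1).tolist())
h=np.array([pt("top",*p,z=.136)[:2] for p in [(200.7,234.1),(246.4,239.3)]]);print("handle",h.mean(0),"pred",Rm@[-.081,0]+t,np.degrees(np.arctan2(*(h[0]-h[1]))), np.linalg.norm(h[0]-h[1]))
k=np.array([pt("top",*p,z=.079)[:2] for p in [(276.4,226.4),(297.9,228.7)]]);print("knee box mm",((k-t)@Rm*1e3).round(1).tolist())
g=cv2.cvtColor(im,cv2.COLOR_BGR2GRAY)
for n,u,v,z in [("L",329,237,.066),("M",375,224,.05),("S",366.5,262,.037)]:
    print(n,pt("top",u,v,z=z))
def blob(u,v):
    m=(g>200).astype(np.uint8);n,l,s,ce=cv2.connectedComponentsWithStats(m);i=l[v,u];return s[i],ce[i]
for p in [(329,237),(375,224),(366,262)]: print(blob(*p))
print("cyl",pt("top",368,168,z=0.01)); 
s=sensors.read_state();print(R.from_rotvec(s["tool_rot"]).as_matrix().round(3).tolist())
```

```text
yaw -6.573240160092152 t [0.56562622 0.04842414] res mm [[1.2, 1.7], [-0.1, -1.2], [-0.8, -1.5], [-0.3, 1.0]]
handle [0.48728194 0.05680455] pred [0.48515869 0.05769647] 6.458886493411399 0.10166002952343356
knee box mm [[-40.1, -115.2], [-39.6, -166.4]]
L [ 0.48782765 -0.18803619  0.066     ]
M [ 0.51993623 -0.30418296  0.05      ]
S [ 0.42687359 -0.2844805   0.037     ]
(array([ 313,  222,   50,   33, 1101], dtype=int32), array([335.69300636, 238.00090827]))
(array([363, 213,  24,  23, 430], dtype=int32), array([374.6372093 , 224.05116279]))
(array([359, 254,  16,  16, 201], dtype=int32), array([366.6318408 , 261.39303483]))
cyl [ 0.66735245 -0.30103701  0.01      ]
[[0.9, 0.437, -0.001], [0.437, -0.9, 0.002], [0.0, -0.002, -1.0]]
```

```bash
cat >> h.py <<'E'
A=np.radians(-6.5);RB=np.array([[np.cos(A),-np.sin(A)],[np.sin(A),np.cos(A)]]);TB=np.array([.566,.0484])
def st():
    s=sensors.read_state();q=RB.T@(np.array(s["tcp_pos"][:2])-TB)*1e3
    m=R.from_rotvec(s["tool_rot"]).as_matrix();f=np.array(s["wrist_force"]);fb=RB.T@f[:2]
    print("t %.2f box xyz mm"%s["time"],q.round(1),round(s["tcp_pos"][2]*1e3,1),"yang %.2f"%np.degrees(np.arctan2(m[1,1],m[0,1])),"Fbox",fb.round(1),f[2].round(1),"w %.1f g %.1f"%(s["gripper_width"]*1e3,s["grip_force"]))
E
python3 -m creep '[[[0,0,0,-0.167,1],[0,0,0,-0.167,1],[0,0,0,-0.167,1],[0,0,0,-0.167,1],[0,0,0,-0.168,1]]]' && python3 -m creep '[[[30,6,0,-0.168,1],[53,12,0,0,1],[53,12,0,0,1],[53,12,0,0,1],[53,12,0,0,1]]]' && python3 -m creep '[[[53,12,0,0,1],[53,12,0,0,1],[53,12,0,0,1],[53,12,0,0,1],[53,12,0,0,1]]]'; python3 -c "from h import *;st()"
```

```text
time: 0.72
tcp_pos: [0.2727, -0.5619, 0.2218]
tool_rot: [-2.506, -1.892, -0.001]
wrist_force: [-0.6, 0.4, 0.4]
gripper_width: 0.087
grip_force: 0.0
time: 1.35
tcp_pos: [0.3592, -0.3282, 0.2222]
tool_rot: [-2.346, -2.089, -0.0]
wrist_force: [0.7, -0.8, 0.4]
gripper_width: 0.0873
grip_force: 0.0
time: 1.98
tcp_pos: [0.4491, -0.0719, 0.2224]
tool_rot: [2.346, 2.09, 0.0]
wrist_force: [0.8, 0.8, 0.9]
gripper_width: 0.0871
grip_force: 0.0
t 1.98 box xyz mm [-102.5 -132.8] 222.4 yang -6.60 Fbox [0.7 0.9] 0.9 w 87.1 g 0.0
```

```bash
python3 -m creep '[[[42,7,0,0,1],[42,7,0,0,1],[42,7,0,0,1],[0,0,0,0,1],[0,0,0,0,1]]]' >/dev/null
python3 - <<'E'
from h import *
st();s=sensors.read_state();p,d=cams.read_camera("wrist");cv2.imwrite("pics/w1.png",p[...,::-1]);np.save("pics/w1.npy",d)
M=np.eye(4);M[:3,:3]=R.from_rotvec(s["tool_rot"]).as_matrix();M[:3,3]=s["tcp_pos"];np.save("pics/w1T.npy",M)
E
```

```text
t 2.60 box xyz mm [-81.6  -8.8] 222.1 yang -6.55 Fbox [-0.   0.3] 0.5 w 87.0 g 0.0
```

View pics/w1.png

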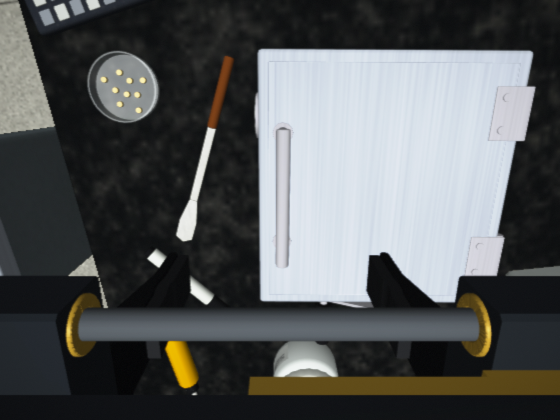

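The wrist view shows the lid handle bar from (283,127) to (282,267), parallel to the tool's x axis. The lid's right edge is at v≈300.

Run:
```python
from h import *
T=np.load("pics/w1T.npy")@cams.camera_info("wrist")["mount"];d=np.load("pics/w1.npy")
for u,v,z in [(283.5,128,.135),(282.5,266,.135),(283,197,.135),(260,50,.095),(262,300,.095),(532,52,.095)]:
    p=pt("wrist",u,v,z=z,T=T);print(u,v,"box",(RB.T@(p[:2]-TB)*1e3).round(1), "depth z",pt("wrist",u,v,d[int(v),int(u)],T=T)[2].round(4))
```

```text
283.5 128 box [-77.7  53.2] depth z 0.1277
282.5 266 box [-78.1 -47.9] depth z 0.1359
283 197 box [-77.9   5.6] depth z 0.1373
260 50 box [-94.5 105.2] depth z 0.0956
262 300 box [ -95.9 -101.2] depth z 0.0948
532 52 box [103.1 103.7] depth z 0.0947
```

```bash
python3 -m creep '[[[10,2,30,0,0],[0,1,40,0,-0.2],[0,0,30,0,-0.4],[0,0,8,0,-0.4],[0,0,0,0,-0.4]]]' 15 >/dev/null; python3 -c "from h import *;st()"; python3 -m creep '[[[0,0,0,0,-1],[0,0,0,0,-1],[0,0,0,0,-1],[0,0,0,0,-1],[0,0,0,0,-1]]]' 15 >/dev/null; python3 -c "from h import *;st()"
```

```text
t 3.27 box xyz mm [-78.1   0.7] 114.8 yang -6.66 Fbox [ 0.2 -0.3] 1.1 w 44.7 g 0.0
t 3.90 box xyz mm [-78.8   1.5] 115.0 yang -6.58 Fbox [-4.8 -0.3] 4.6 w 9.4 g 15.0
```

Run:
```python
import numpy as np
th=np.radians(np.r_[0:69:4,68.5:77:1]); x=-(185*np.cos(th)-41*np.sin(th));z=185*np.sin(th)+41*np.cos(th)
for a,b,c in zip(np.degrees(th[1:]),np.diff(x),-np.diff(z)):print(f"{a:.1f}: {b:.1f},{c:.1f}",end=" | ")
```

```text
4.0: 3.3,-12.8 | 8.0: 4.2,-12.5 | 12.0: 5.1,-12.2 | 16.0: 5.9,-11.8 | 20.0: 6.7,-11.4 | 24.0: 7.5,-10.9 | 28.0: 8.2,-10.4 | 32.0: 8.9,-9.8 | 36.0: 9.6,-9.1 | 40.0: 10.2,-8.4 | 44.0: 10.8,-7.7 | 48.0: 11.3,-6.9 | 52.0: 11.7,-6.1 | 56.0: 12.1,-5.3 | 60.0: 12.5,-4.4 | 64.0: 12.7,-3.5 | 68.0: 13.0,-2.6 | 68.5: 1.6,-0.3 | 69.5: 3.3,-0.5 | 70.5: 3.3,-0.4 | 71.5: 3.3,-0.4 | 72.5: 3.3,-0.3 | 73.5: 3.3,-0.3 | 74.5: 3.3,-0.2 | 75.5: 3.3,-0.1 | 76.5: 3.3,-0.1 |
```

```bash
python3 -m creep '[[[0,2.3,-12.8,0,-1],[0,4.2,-12.5,0,-1],[0,5.1,-12.2,0,-1],[0,5.9,-11.8,0,-1],[0,6.7,-11.4,0,-1]]]' >/dev/null; python3 -c "from h import *;st()";python3 -m creep '[[[0,7.5,-10.9,0,-1],[0,8.2,-10.4,0,-1],[0,0,0,0,-1],[0,0,0,0,-1],[0,0,0,0,-1]]]'>/dev/null; python3 -c "from h import *;st()"
```

```text
t 4.53 box xyz mm [-54.6   1.3] 175.8 yang -6.59 Fbox [-3.5 -0.3] -0.8 w 9.3 g 15.0
t 5.15 box xyz mm [-39.4   1.2] 197.4 yang -6.58 Fbox [-9.  -1.2] 4.7 w 9.6 g 15.0
```

```bash
python3 -m creep '[[[0,7.6,-10.4,0,-1],[0,9.6,-9.1,0,-1],[0,10.2,-8.4,0,-1],[0,10.8,-7.7,0,-1],[0,0,0,0,-1]]]' >/dev/null; python3 -c "from h import *;st()";python3 -m creep '[[[0,11.3,-6.9,0,-1],[0,11.7,-6.1,0,-1],[0,12.1,-5.3,0,-1],[0,0,0,0,-1],[0,0,0,0,-1]]]'>/dev/null; python3 -c "from h import *;st()"
```

```text
t 5.78 box xyz mm [1.5 1. ] 235.1 yang -6.61 Fbox [-7.  -1.9] 7.2 w 9.0 g 15.0
t 6.40 box xyz mm [35.8  0.8] 252.4 yang -6.60 Fbox [-3.1 -2.9] 6.0 w 9.4 g 15.0
```

```bash
python3 -m creep '[[[0,12.5,-5.2,0,-1],[0,10,-2.8,0,-1],[0,6,-1.5,0,-1],[0,0,0,0,-1],[0,0,0,0,-1]]]' >/dev/null; python3 -c "from h import *;st()"
```

```text
t 7.03 box xyz mm [64.4  0.7] 261.1 yang -6.61 Fbox [-1.3 -3.8] 5.5 w 9.2 g 15.0
```

```bash
for i in 1; do python3 -m creep '[[[-0.3,3,-1,0,-1],[-0.2,3,-0.8,0,-1],[0,3,-0.3,0,-1],[0,0,0,0,-1],[0,0,0,0,-1]]]' >/dev/null; python3 -c "from h import *;st()"; done; python3 -m creep '[[[0,1.6,-0.2,0,-1],[0,1.6,-0.2,0,-1],[0,0,0,0,-1],[0,0,0,0,-1],[0,0,0,0,-1]]]' >/dev/null; python3 -c "from h import *;st()"
```

```text
t 7.65 box xyz mm [73.2  0.6] 262.7 yang -6.59 Fbox [-1.6 -2.7] 5.8 w 9.4 g 15.0
t 8.28 box xyz mm [76.4  0.6] 263.1 yang -6.59 Fbox [-1.8 -2.8] 5.6 w 9.4 g 15.0
```

```bash
cat > ok.py <<'E'
from h import *
import sys
st();s=sensors.read_state();sys.exit(int((RB.T@np.array(s["wrist_force"][:2]))[0]<float(sys.argv[1])))
E
c() { python3 ok.py -5; }
python3 -m creep '[[[0,0.5,0,0,-1],[0,0.5,-0.1,0,-1],[0,0.5,-0.1,0,-1],[0,0,0,0,-1],[0,0,0,0,-1]]]' >/dev/null && c && python3 -m creep '[[[0,0.5,0,0,-1],[0,0.5,-0.1,0,-1],[0,0.5,-0.1,0,-1],[0,0,0,0,-1],[0,0,0,0,-1]]]' >/dev/null && c && python3 -m creep '[[[0,0.5,0,0,-1],[0,0.5,-0.1,0,-1],[0,0.5,0,0,-1],[0,0,0,0,-1],[0,0,0,0,-1]]]' >/dev/null && c && python3 -m creep '[[[0,0.5,0,0,-1],[0,0.5,-0.1,0,-1],[0,0.5,0,0,-1],[0,0,0,0,-1],[0,0,0,0,-1]]]' >/dev/null && c  && python3 -m creep '[[[0,0.5,0,0,-1],[0,0.5,-0.1,0,-1],[0,0.5,0,0,-1],[0,0,0,0,-1],[0,0,0,0,-1]]]' >/dev/null && c  && python3 -m creep '[[[0,0.5,0,0,-1],[0,0.5,-0.1,0,-1],[0,0.5,0,0,-1],[0,0,0,0,-1],[0,0,0,0,-1]]]' >/dev/null && c
```

```text
t 8.90 box xyz mm [77.9  0.6] 263.3 yang -6.59 Fbox [-1.7 -2.7] 5.5 w 9.3 g 15.0
t 9.53 box xyz mm [79.4  0.6] 263.5 yang -6.59 Fbox [-2.3 -2.2] 6.2 w 9.2 g 15.0
t 10.15 box xyz mm [80.9  0.6] 263.7 yang -6.59 Fbox [-2.2 -3. ] 5.8 w 9.4 g 15.0
t 10.78 box xyz mm [82.4  0.5] 263.8 yang -6.60 Fbox [-1.3 -2.7] 4.9 w 9.5 g 15.0
t 11.40 box xyz mm [84.   0.5] 264.0 yang -6.59 Fbox [-1.3 -2.6] 6.1 w 9.2 g 15.0
t 12.03 box xyz mm [85.5  0.5] 264.1 yang -6.59 Fbox [-2.  -2.7] 6.7 w 9.5 g 15.0
```

```bash
c() { python3 ok.py -5; }
python3 -m creep '[[[0,0.5,0,0,-1],[0,0.5,0,0,-1],[0,0.5,0,0,-1],[0,0,0,0,-1],[0,0,0,0,-1]]]' >/dev/null && c && python3 -m creep '[[[0,0.5,0,0,-1],[0,0.5,-0.1,0,-1],[0,0.5,0,0,-1],[0,0,0,0,-1],[0,0,0,0,-1]]]' >/dev/null && c && python3 -m creep '[[[0,0.5,0,0,-1],[0,0.5,0,0,-1],[0,0.5,0,0,-1],[0,0,0,0,-1],[0,0,0,0,-1]]]' >/dev/null && c && python3 -m creep '[[[0,0.5,0,0,-1],[0,0.5,0,0,-1],[0,0.5,0,0,-1],[0,0,0,0,-1],[0,0,0,0,-1]]]' >/dev/null && c  && python3 -m creep '[[[0,0.5,0,0,-1],[0,0.5,0,0,-1],[0,0.5,0,0,-1],[0,0,0,0,-1],[0,0,0,0,-1]]]' >/dev/null && c
```

```text
t 12.65 box xyz mm [87.1  0.5] 264.2 yang -6.60 Fbox [-2.3 -2.8] 6.2 w 8.8 g 15.0
t 13.28 box xyz mm [88.6  0.5] 264.3 yang -6.60 Fbox [-1.6 -2.5] 7.1 w 9.0 g 15.0
t 13.90 box xyz mm [90.2  0.5] 264.4 yang -6.60 Fbox [-0.9 -2.6] 6.5 w 9.5 g 15.0
t 14.53 box xyz mm [91.8  0.5] 264.5 yang -6.60 Fbox [-1.1 -3.6] 5.9 w 9.5 g 15.0
t 15.15 box xyz mm [93.3  0.5] 264.6 yang -6.60 Fbox [-1.3 -2.6] 7.8 w 9.3 g 15.0
```

```bash
c() { python3 ok.py -5; }
python3 -m creep '[[[0,0.5,0,0,-1],[0,0.5,0,0,-1],[0,0.5,0,0,-1],[0,0,0,0,-1],[0,0,0,0,-1]]]' >/dev/null && c && python3 -m creep '[[[0,0.5,0,0,-1],[0,0.5,0,0,-1],[0,0.5,0,0,-1],[0,0,0,0,-1],[0,0,0,0,-1]]]' >/dev/null && c && python3 -m creep '[[[0,0.5,0,0,-1],[0,0.5,0,0,-1],[0,0.5,0,0,-1],[0,0,0,0,-1],[0,0,0,0,-1]]]' >/dev/null && c
```

```text
t 15.78 box xyz mm [94.6  0.5] 264.6 yang -6.60 Fbox [-1.7 -2.2] 7.8 w 9.2 g 15.0
t 16.40 box xyz mm [95.3  0.5] 264.6 yang -6.59 Fbox [-5.2 -3.3] 9.0 w 9.1 g 15.0
```

```bash
python3 -m creep '[[[0,0.4,0,0,-1],[0,0.3,0,0,-1],[0,0,0,0,-1],[0,0,0,0,-1],[0,0,0,0,-1]]]' >/dev/null; python3 ok.py -9
python3 -m creep '[[[0,-0.8,0,0,-1],[0,-0.8,0,0,-1],[0,-0.8,0,0,-1],[0,-0.8,0,0,-1],[0,0,0,0,-1]]]' >/dev/null; python3 ok.py -9
python3 -m creep '[[[0,-0.8,0,0,-1],[0,-0.8,0,0,-1],[0,-0.4,0,0,-1],[0,0,0,0,-1],[0,0,0,0,-1]]]' >/dev/null; python3 ok.py -9
```

```text
t 17.02 box xyz mm [95.6  0.4] 264.6 yang -6.59 Fbox [-7.1 -3.3] 10.3 w 9.6 g 15.0
t 17.65 box xyz mm [93.6  0.4] 264.6 yang -6.60 Fbox [-1.4 -3. ] 7.8 w 9.4 g 15.0
t 18.27 box xyz mm [91.7  0.5] 264.4 yang -6.60 Fbox [-1.8 -2.7] 7.0 w 9.2 g 15.0
```

```bash
python3 -m creep '[[[0,-0.5,0,0,-1],[0,-0.5,0,0,-1],[0,0,0,0,-1],[0,0,0,0,-1],[0,0,0,0,-1]]]' >/dev/null; python3 ok.py -9
python3 - <<'E'
from h import *
p,d=cams.read_camera("side");c=cv2.resize(p[150:330,190:390,::-1],None,fx=3.3,fy=3.3,interpolation=cv2.INTER_CUBIC);cv2.imwrite("pics/s2.png",c)
E
```

```text
t 18.90 box xyz mm [90.9  0.5] 264.4 yang -6.60 Fbox [ 0.5 -2.9] 5.5 w 9.6 g 15.0
```

View pics/s2.png

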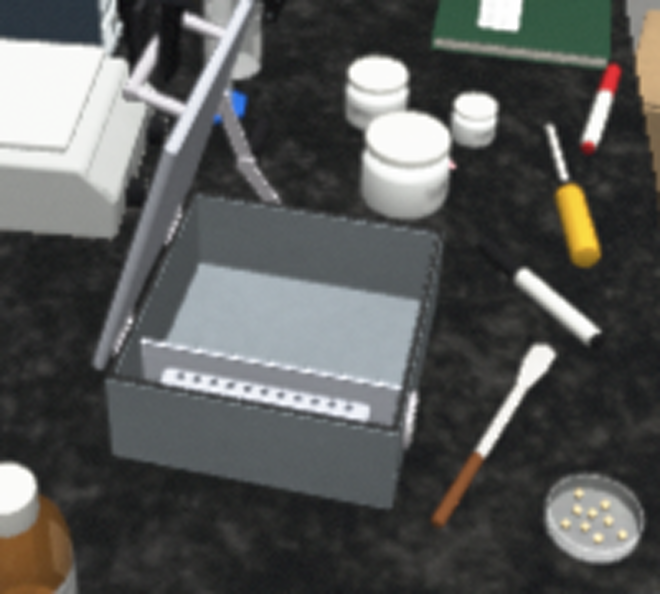

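The view shows the lid standing open, the gripper on the handle at its back, and the stay nearly straight behind the lid's edge, running (230,100)–(275,200). Force along x has turned positive. I'll take one more small step to confirm the prop.

```bash
python3 -m creep '[[[0,-0.4,0,0,-1],[0,-0.4,0,0,-1],[0,0,0,0,-1],[0,0,0,0,-1],[0,0,0,0,-1]]]' >/dev/null; python3 ok.py -9
```

```text
t 19.57 box xyz mm [90.5  0.5] 264.4 yang -6.60 Fbox [ 2.5 -2.8] 5.6 w 9.6 g 15.0
```

```bash
python3 -m creep '[[[0,0.4,0,0,-1],[0,0,0,0,-0.5],[0,0,0,0,-0.5],[0,0,0,0,-0.5],[0,0,0,0,-0.5]]]' >/dev/null; python3 ok.py -9
python3 -m creep '[[[0,0,-8,0,-0.5],[0,0,-15,0,-0.5],[0,0,-25,0,-0.5],[0,0,-25,0,-0.5],[0,0,0,0,-0.5]]]' >/dev/null; python3 ok.py -9
python3 - <<'E'
from h import *
p,d=cams.read_camera("side");c=cv2.resize(p[60:320,150:420,::-1],None,fx=2.2,fy=2.2,interpolation=cv2.INTER_CUBIC);cv2.imwrite("pics/s3.png",c)
E
```

```text
t 20.20 box xyz mm [89.1  0.8] 262.8 yang -6.58 Fbox [0.  0.1] -0.1 w 21.6 g 0.0
t 20.82 box xyz mm [90.7  0.8] 340.6 yang -6.59 Fbox [ 0.1 -0.6] 1.6 w 21.5 g 0.0
```

View pics/s3.png

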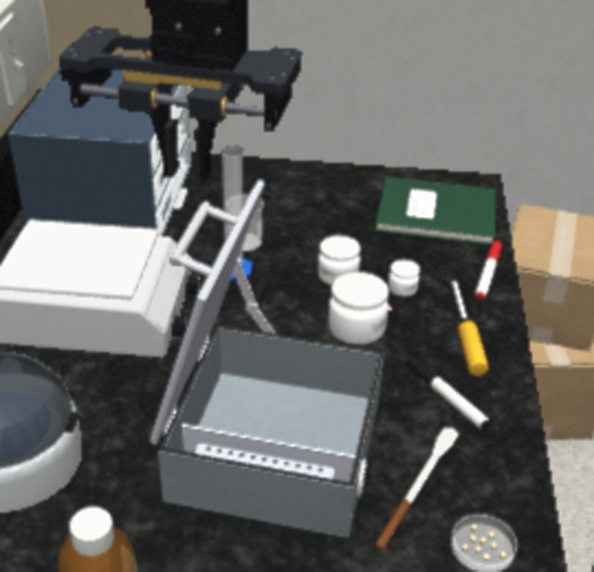

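The lid stands alone with no contact and the stay is locked. Next is the jar, at about box (-6,-354).

```bash
python3 -m creep '[[[-20,-5,0,0,0],[-40,-11,0,0,1],[-40,-11,0,0,1],[-40,-11,0,0,1],[-40,-11,0,0,1]]]' >/dev/null
python3 -m creep '[[[-40,-11,0,0,1],[-40,-11,0,0,1],[-40,-11,0,0,1],[-38,-11,0,0,1],[-17,-4,0,0,1]]]' >/dev/null;python3 ok.py -9
python3 -m creep '[[[0,0,-0,0.174,1],[0,0,10,0.175,1],[0,0,20,0.174,1],[0,0,25,0.175,1],[0,0,25,0.174,1]]]' >/dev/null
python3 -m creep '[[[0,0,25,0.175,1],[0,0,20,0.174,1],[0,0,15,0.175,1],[0,0,0,0.174,1],[0,0,0,0,1]]]' >/dev/null;python3 ok.py -9
python3 - <<'E'
from h import *
s=sensors.read_state();p,d=cams.read_camera("wrist");cv2.imwrite("pics/w2.png",p[...,::-1])
M=np.eye(4);M[:3,:3]=R.from_rotvec(s["tool_rot"]).as_matrix();M[:3,3]=s["tcp_pos"];np.save("pics/w2T.npy",M);print(np.round(s["joint_positions"],2))
E
```

```text
t 22.12 box xyz mm [ -10.2 -356.6] 334.9 yang -6.76 Fbox [-0.2  0.4] -0.2 w 86.8 g 0.0
t 23.38 box xyz mm [  -8.8 -353.7] 195.4 yang -96.44 Fbox [-0.4  0.1] -0.7 w 86.7 g 0.0
[-0.66  0.18  1.62  0.    1.34  1.02]
```

View pics/w2.png

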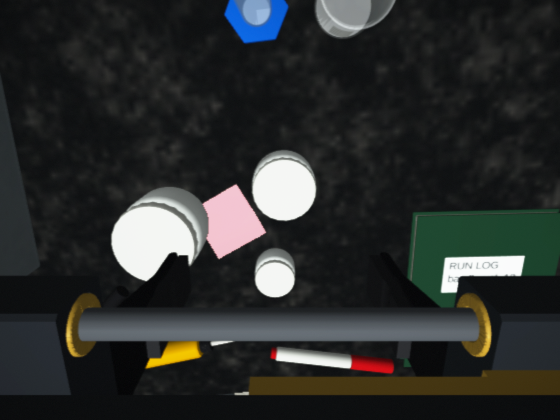

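The wrist view shows the middle jar's top disc centred at about (284,189), with the large jar at (157,242) and the small one at (275,274).

Run:
```python
from h import *
M=np.load("pics/w2T.npy");T=M@cams.camera_info("wrist")["mount"]
for u,v,z in [(284,189,.05),(157,242,.066),(275,276,.037),(252,189,.05),(316,189,.05)]:
    p=pt("wrist",u,v,z=z,T=T);print(u,v,p.round(4),"tool mm",(M[:3,:3].T@(p-M[:3,3])*1e3).round(1))
```

```text
284 189 [ 0.5221 -0.3074  0.05  ] tool mm [  5.7   4.9 145.4]
157 242 [ 0.4918 -0.1944  0.066 ] tool mm [ -37.1 -104.   129.6]
275 276 [ 0.4332 -0.2892  0.037 ] tool mm [-84.7  -3.2 158.6]
252 189 [ 0.5252 -0.2799  0.05  ] tool mm [  5.7 -22.7 145.5]
316 189 [ 0.5191 -0.3348  0.05  ] tool mm [  5.7  32.5 145.4]
```

```bash
python3 -m creep '[[[5,4,45,0,1],[0,0,50,0,1],[0,0,50,0,1],[0,0,25,0,1],[0,0,11,0,1]]]' >/dev/null;python3 ok.py -9
python3 -m creep '[[[0,0,0,0,-1],[0,0,0,0,-1],[0,0,0,0,-1],[0,0,0,0,-1],[0,0,0,0,-1]]]' 12 >/dev/null;python3 ok.py -9
```

```text
t 24.05 box xyz mm [  -4.4 -357.5] 13.5 yang -96.38 Fbox [-0.4 -0.1] -0.1 w 86.8 g 0.0
t 24.68 box xyz mm [  -2.5 -358.6] 16.5 yang -96.54 Fbox [-0.2 -0.1] 6.8 w 56.4 g 12.0
```

```bash
python3 -m creep '[[[0,0,-15,0,-1],[0,0,-40,0,-1],[0,0,-50,0,-1],[0,0,-50,0,-1],[0,-15,0,0,-1]]]' >/dev/null;python3 ok.py -9
python3 -m creep '[[[-5,-40,0,0,-1],[-6,-45,0,0,-1],[-6,-45,0,0,-1],[-6,-45,0,0,-1],[-6,-45,0,0,-1]]]' >/dev/null
python3 -m creep '[[[-6,-45,0,0,-1],[-5,-40,0,0,-1],[-1,-14,0,0,-1],[0,0,0,0,-1],[0,0,0,0,-1]]]' >/dev/null;python3 ok.py -9
python3 - <<'E'
from h import *
p,d=cams.read_camera("side");c=cv2.resize(p[60:320,150:420,::-1],None,fx=2.2,fy=2.2,interpolation=cv2.INTER_CUBIC);cv2.imwrite("pics/s4.png",c)
E
```

```text
t 25.30 box xyz mm [-2.000e-01 -3.455e+02] 177.0 yang -96.61 Fbox [ 0.7 -0.2] -0.2 w 56.8 g 12.0
t 26.55 box xyz mm [-44.  -25.2] 170.1 yang -96.58 Fbox [-0.8 -0.2] -1.4 w 56.6 g 12.0
```

View pics/s4.png

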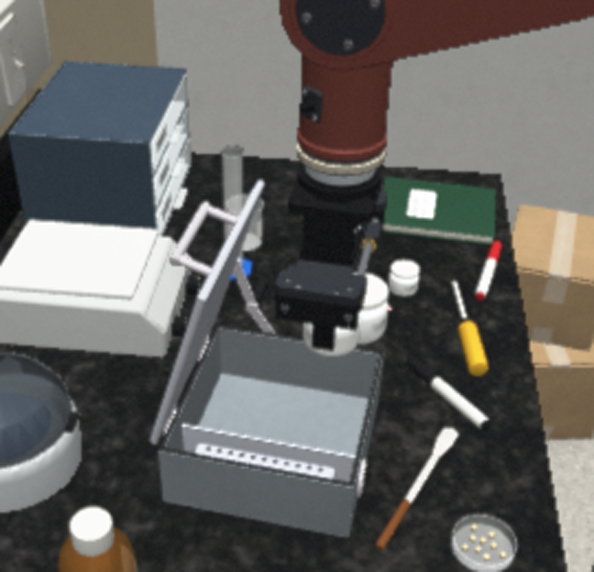

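The jar is held upright over the empty compartment, well clear of the lid. I'll lower it now.

```bash
python3 -m creep '[[[0,0,30,0,-1],[0,0,40,0,-1],[0,0,40,0,-1],[0,0,20,0,-1],[0,0,5,0,-1]]]' >/dev/null;python3 ok.py -9
python3 -m creep '[[[0,0,2,0,-1],[0,0,1,0,-1],[0,0,1,0,-1],[0,0,1,0,-1],[0,0,0,0,-1]]]' >/dev/null;python3 ok.py -9
```

```text
t 27.23 box xyz mm [-45.2 -25.3] 33.7 yang -96.64 Fbox [ 0.1 -0.6] -0.5 w 56.4 g 12.0
t 27.85 box xyz mm [-43.9 -24.1] 30.5 yang -96.54 Fbox [-0.6 -0.1] -0.5 w 56.2 g 12.0
```

```bash
python3 -m creep '[[[0,0,0.5,0,-1],[0,0,0.5,0,-1],[0,0,0,0,-1],[0,0,0,0,-1],[0,0,0,0,-1]]]' >/dev/null;python3 ok.py -9
python3 -m creep '[[[0,0,0.5,0,-1],[0,0,0.3,0,-1],[0,0,0,0,-1],[0,0,0,0,-1],[0,0,0,0,-1]]]' >/dev/null;python3 ok.py -9
```

```text
t 28.48 box xyz mm [-43.8 -24.1] 30.4 yang -96.53 Fbox [-4.3 -0.4] 9.5 w 56.7 g 12.0
t 29.10 box xyz mm [-43.8 -24.1] 30.3 yang -96.53 Fbox [-6.5 -0.8] 15.9 w 56.7 g 12.0
```

```bash
python3 -m creep '[[[0,0,-1.3,0,-1],[0,0,0,0,0.3],[0,0,0,0,0.6],[0,0,0,0,0.6],[0,0,0,0,0.6]]]' >/dev/null;python3 ok.py -9
python3 -m creep '[[[0,0,-8,0,0.6],[0,0,-30,0,0.6],[0,0,-50,0,0.6],[0,0,-50,0,0.6],[0,0,-30,0,0.6]]]' >/dev/null
python3 -m creep '[[[0,0,-20,0,0.6],[0,0,0,0,0.6],[0,0,0,0,0.6],[0,0,0,0,0.6],[0,0,0,0,0.6]]]' >/dev/null;python3 ok.py -9
python3 - <<'E'
from h import *
s=sensors.read_state();p,d=cams.read_camera("wrist");q,e=cams.read_camera("side");
np.save("pics/s5d.npy",e)
c=np.vstack([cv2.resize(p,(400,300)),cv2.resize(q[120:300,180:420],(400,300))]);cv2.imwrite("pics/j5.png",c[...,::-1])
M=np.eye(4);M[:3,:3]=R.from_rotvec(s["tool_rot"]).as_matrix();M[:3,3]=s["tcp_pos"];np.save("pics/w5T.npy",M)
E
```

```text
t 29.73 box xyz mm [-44.2 -24.2] 29.5 yang -96.55 Fbox [0.2 0.5] -0.0 w 69.2 g 0.0
t 30.98 box xyz mm [-44.6 -24.2] 216.8 yang -96.55 Fbox [-0.2  0.1] -0.8 w 69.4 g 0.0
```

View pics/j5.png

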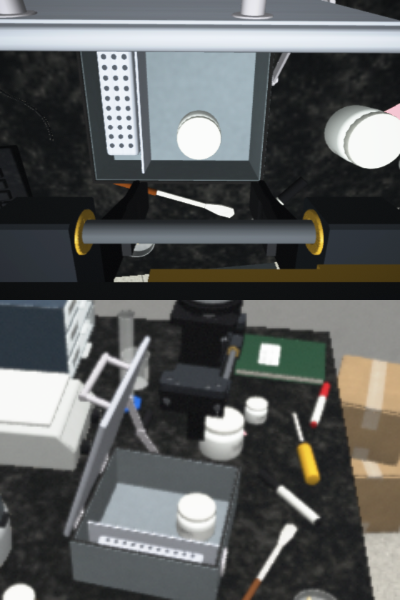

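The jar stands upright in the empty compartment, at (198,135) in the wrist half of the picture, and the lid still stands. Next I'll go to the right side to see the knee grip.

```bash
python3 -m creep '[[[0,20,0,0,0.6],[0,50,0,0,0.6],[0,50,0,0,0.6],[0,40,0,0,0.6],[0,16,0,0,0.6]]]' >/dev/null
python3 -m creep '[[[0,0,0,-0.174,0.2],[0,0,0,-0.175,0],[0,0,0,-0.174,-0.1],[0,0,0,-0.175,-0.1],[0,0,0,-0.174,-0.1]]]' >/dev/null
python3 -m creep '[[[0,0,0,-0.175,-0.1],[0,0,0,-0.174,-0.1],[0,0,0,-0.175,-0.1],[0,0,0,-0.174,-0.1],[0,20,0,0,-0.1]]]' >/dev/null
python3 -m creep '[[[0,30,0,0,-0.1],[0,35,0,0,-0.1],[0,15,0,0,-0.1],[0,0,0,0,-0.1],[0,0,0,0,-0.1]]]' >/dev/null;python3 ok.py -9
python3 - <<'E'
from h import *
s=sensors.read_state();p,d=cams.read_camera("wrist");cv2.imwrite("pics/w6.png",p[...,::-1]);np.save("pics/w6.npy",d)
M=np.eye(4);M[:3,:3]=R.from_rotvec(s["tool_rot"]).as_matrix();M[:3,3]=s["tcp_pos"];np.save("pics/w6T.npy",M)
E
```

```text
t 33.58 box xyz mm [  55.2 -199.7] 217.5 yang -6.55 Fbox [-1.3  1.1] -0.5 w 39.2 g 0.0
```

View pics/w6.png

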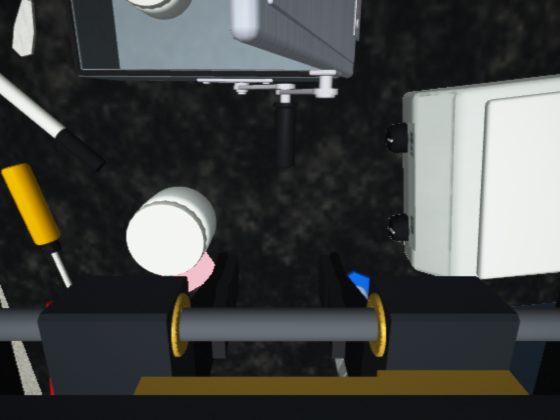

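The knee grip is the black cylinder from (285,102) to (286,167). The foot pin is near (241,87), and the stay's pin on the lid near (325,82).

Run:
```python
from h import *
M=np.load("pics/w6T.npy");T=M@cams.camera_info("wrist")["mount"];d=np.load("pics/w6.npy")
for u,v in [(285,110),(285,125),(286,140),(286,155),(286,163),(241,87),(326,92)]:
    dd=np.median(d[v-1:v+2,u-1:u+2]);p=pt("wrist",u,v,dd,T=T);print(u,v,"box",(RB.T@(p[:2]-TB)*1e3).round(1),(p[2]*1e3).round(1))
for v in (115,135,150):
    r=d[v,268:304];ok=r<r[r>0].min()+.03;u=268+np.flatnonzero(ok&(r>0));print(v,u.min(),u.max())
for v,z in((102,.118),(167,.118)):
    p=pt("wrist",285.7,v,z=z,T=T);print((RB.T@(p[:2]-TB)*1e3).round(1))
```

```text
285 110 box [  60.2 -126.5] 119.1
285 125 box [  60.3 -136.6] 119.1
286 140 box [  61.  -146.8] 119.6
286 155 box [  61.1 -157.4] 119.2
286 163 box [  61.1 -163. ] 120.0
241 87 box [  25.9 -110.7] 71.6
326 92 box [  80.6 -115.2] 178.4
115 275 295
135 275 294
150 275 294
[  60.7 -121.3]
[  60.9 -166.2]
```

Run:
```python
from h import *
M=np.load("pics/w6T.npy");i=cams.camera_info("wrist");T=M@i["mount"];K=i["camera_matrix"];d=np.load("pics/w6.npy")
U,V=np.meshgrid(np.arange(560),np.arange(420))
P=(np.stack([(U-K[0,2])/K[0,0]*d,(V-K[1,2])/K[1,1]*d,d],-1)@T[:3,:3].T+T[:3,3])
B=np.concatenate([(P[...,:2]-TB)@RB,P[...,2:]],-1)*1e3
m=(U>225)&(U<350)&(V>60)&(V<180)&(B[...,1]<-108)&(d>0)
for a,b in((100,125),(125,140),(140,155),(155,165),(165,175),(175,185),(185,200)):
    mm=m&(B[...,2]>a)&(B[...,2]<=b)
    if mm.any(): q=B[mm];j=q[:,1].argsort()[:max(1,len(q)//20)];print(a,b,mm.sum(),"ymin",q[:,1].min().round(1),"x",q[:,0].min().round(),q[:,0].max().round())
```

```text
100 125 1591 ymin -166.5 x 45.0 69.0
125 140 42 ymin -116.1 x 59.0 64.0
140 155 60 ymin -116.1 x 64.0 70.0
155 165 41 ymin -116.1 x 69.0 73.0
165 175 178 ymin -117.7 x 72.0 87.0
175 185 198 ymin -117.7 x 75.0 87.0
```

```bash
python3 -m creep '[[[20,4,30,0,-0.1],[21,0,35,0,-0.1],[0,0,35,0,-0.1],[0,0,15,0,-0.1],[0,0,0,0,-0.1]]]' >/dev/null;python3 ok.py -9
python3 -m creep '[[[0,0,0,0,-0.4],[0,0,0,0,-1],[0,0,0,0,-1],[0,0,0,0,-1],[0,0,0,0,-1]]]' 6 >/dev/null;python3 ok.py -9
```

```text
t 34.25 box xyz mm [  59.  -159.4] 102.2 yang -6.61 Fbox [-0.4 -0.9] 0.6 w 38.9 g 0.0
t 34.88 box xyz mm [  60.1 -159.6] 103.6 yang -6.59 Fbox [-3.1 -1.3] 5.5 w 14.2 g 6.0
```

```bash
python3 - <<'E'
import numpy as np
a=np.radians(np.r_[56.1,58,60,62,64,66,70:167:4]);x=63*np.cos(a);z=63*np.sin(a)
for b,c,d,X,Z in zip(np.degrees(a[1:]),np.diff(x),-np.diff(z),x[1:],z[1:]):print(f"{b:.0f}: {c:.1f},{d:.1f} ({X+25:.1f},{Z+50.7:.1f})",end=" | ")
E
python3 -m creep '[[[0,0,0,0,-1],[0,0,0,0,-1],[0,0,0,0,-1],[0,0,0,0,-1],[0,0,0,0,-1]]]' 25 >/dev/null;python3 ok.py -9
python3 -m creep '[[[0,-0.9,-0.6,0,-1],[0,-0.9,-0.6,0,-1],[0,0,0,0,-1],[0,0,0,0,-1],[0,0,0,0,-1]]]' >/dev/null;python3 ok.py -9
```

```text
58: -1.8,-1.1 (58.4,104.1) | 60: -1.9,-1.1 (56.5,105.3) | 62: -1.9,-1.1 (54.6,106.3) | 64: -2.0,-1.0 (52.6,107.3) | 66: -2.0,-0.9 (50.6,108.3) | 70: -4.1,-1.6 (46.5,109.9) | 74: -4.2,-1.4 (42.4,111.3) | 78: -4.3,-1.1 (38.1,112.3) | 82: -4.3,-0.8 (33.8,113.1) | 86: -4.4,-0.5 (29.4,113.5) | 90: -4.4,-0.2 (25.0,113.7) | 94: -4.4,0.2 (20.6,113.5) | 98: -4.4,0.5 (16.2,113.1) | 102: -4.3,0.8 (11.9,112.3) | 106: -4.3,1.1 (7.6,111.3) | 110: -4.2,1.4 (3.5,109.9) | 114: -4.1,1.6 (-0.6,108.3) | 118: -4.0,1.9 (-4.6,106.3) | 122: -3.8,2.2 (-8.4,104.1) | 126: -3.6,2.5 (-12.0,101.7) | 130: -3.5,2.7 (-15.5,99.0) | 134: -3.3,2.9 (-18.8,96.0) | 138: -3.1,3.2 (-21.8,92.9) | 142: -2.8,3.4 (-24.6,89.5) | 146: -2.6,3.6 (-27.2,85.9) | 150: -2.3,3.7 (-29.6,82.2) | 154: -2.1,3.9 (-31.6,78.3) | 158: -1.8,4.0 (-33.4,74.3) | 162: -1.5,4.1 (-34.9,70.2) | 166: -1.2,4.2 (-36.1,65.9) | t 35.50 box xyz mm [  60.1 -159.6] 103.6 yang -6.59 Fbox [-2.9 -0.3] 6.0 w 13.3 g 25.0
t 36.12 box xyz mm [  58.8 -159.6] 104.4 yang -6.59 Fbox [ 4.3 -2. ] 2.4 w 13.2 g 25.0
```

```bash
c() { python3 ok.py -12; }
python3 -m creep '[[[0,-1,-0.5,0,-1],[0,-0.9,-0.5,0,-1],[0,0,0,0,-1],[0,0,0,0,-1],[0,0,0,0,-1]]]' >/dev/null;c
python3 -m creep '[[[0,-1,-0.5,0,-1],[0,-0.9,-0.5,0,-1],[0,0,0,0,-1],[0,0,0,0,-1],[0,0,0,0,-1]]]' >/dev/null;c
```

```text
t 36.75 box xyz mm [  57.1 -159.6] 105.6 yang -6.59 Fbox [ 4.6 -2.3] 1.3 w 13.7 g 25.0
t 37.38 box xyz mm [  55.4 -159.6] 106.8 yang -6.59 Fbox [ 4.7 -1.5] 1.8 w 13.6 g 25.0
```

```bash
c() { python3 ok.py -15; }
python3 -m creep '[[[0,-1,-0.5,0,-1],[0,-1,-0.5,0,-1],[0,-1,-0.5,0,-1],[0,0,0,0,-1],[0,0,0,0,-1]]]' >/dev/null;c
python3 -m creep '[[[0,-1,-0.5,0,-1],[0,-1,-0.4,0,-1],[0,-1,-0.4,0,-1],[0,0,0,0,-1],[0,0,0,0,-1]]]' >/dev/null;c
```

```text
t 38.00 box xyz mm [  52.6 -159.6] 108.6 yang -6.59 Fbox [ 5.6 -2.1] 2.8 w 13.4 g 25.0
t 38.62 box xyz mm [  49.9 -159.5] 110.1 yang -6.59 Fbox [ 4.9 -1.9] 3.9 w 13.8 g 25.0
```

```bash
c() { python3 ok.py -15; }
python3 -m creep '[[[0,-2,-0.6,0,-1],[0,-2,-0.6,0,-1],[0,-2,-0.6,0,-1],[0,0,0,0,-1],[0,0,0,0,-1]]]' >/dev/null;c
python3 -m creep '[[[0,-2,-0.5,0,-1],[0,-2,-0.4,0,-1],[0,-2,-0.4,0,-1],[0,-2,-0.3,0,-1],[0,0,0,0,-1]]]' >/dev/null;c
```

```text
t 39.25 box xyz mm [  44.5 -159.6] 112.8 yang -6.59 Fbox [ 4.8 -1.9] 7.4 w 13.4 g 25.0
t 39.88 box xyz mm [  36.3 -159.5] 114.6 yang -6.59 Fbox [ 3.1 -1.5] 8.4 w 13.3 g 25.0
```

```bash
c() { python3 ok.py -15; }
python3 -m creep '[[[0,-2.5,-0.9,0,-1],[0,-2.5,-0.7,0,-1],[0,-2.5,-0.4,0,-1],[0,-2,-0.1,0,-1],[0,0,0,0,-1]]]' >/dev/null;c
python3 -m creep '[[[0,-3,-0.2,0,-1],[0,-3,0,0,-1],[0,-3,0.2,0,-1],[0,0,0,0,-1],[0,0,0,0,-1]]]' >/dev/null;c
```

```text
t 40.50 box xyz mm [  24.7 -159.3] 114.9 yang -6.58 Fbox [ 2.1 -1.3] 5.9 w 13.3 g 25.0
t 41.12 box xyz mm [  15.2 -159.1] 114.0 yang -6.58 Fbox [ 0.5 -1.1] 2.5 w 13.4 g 25.0
```

```bash
c() { python3 ok.py -15; }
python3 -m creep '[[[0,-4,0.8,0,-1],[0,-4.2,1.1,0,-1],[0,-4.2,1.4,0,-1],[0,0,0,0,-1],[0,0,0,0,-1]]]' >/dev/null;c
python3 -m creep '[[[0,-4.1,1.6,0,-1],[0,-4,1.9,0,-1],[0,-3.8,2.2,0,-1],[0,0,0,0,-1],[0,0,0,0,-1]]]' >/dev/null;c
```

```text
t 41.75 box xyz mm [   2.5 -159. ] 110.4 yang -6.59 Fbox [-1.1  0.8] -0.3 w 13.3 g 25.0
t 42.38 box xyz mm [  -9.3 -159.1] 104.8 yang -6.58 Fbox [-0.7  1.7] -2.2 w 13.3 g 25.0
```

```bash
c() { python3 ok.py -15; }
python3 -m creep '[[[0,-3.6,2.5,0,-1],[0,-3.5,2.7,0,-1],[0,-3.3,2.9,0,-1],[0,0,0,0,-1],[0,0,0,0,-1]]]' >/dev/null;c
python3 -m creep '[[[0,-3.1,3.2,0,-1],[0,-2.8,3.4,0,-1],[0,-2.6,3.6,0,-1],[0,0,0,0,-1],[0,0,0,0,-1]]]' >/dev/null;c
```

```text
t 43.00 box xyz mm [ -19.5 -159.2] 96.8 yang -6.59 Fbox [-0.9  1.6] -2.5 w 13.6 g 25.0
t 43.62 box xyz mm [ -27.9 -159.1] 86.5 yang -6.59 Fbox [1.1 1.8] -4.5 w 13.4 g 25.0
```

```bash
c() { python3 ok.py -15; }
python3 -m creep '[[[0,-1.2,1.8,0,-1],[0,-1.1,1.9,0,-1],[0,-1.1,1.9,0,-1],[0,-1,2,0,-1],[0,0,0,0,-1]]]' >/dev/null;c
python3 -m creep '[[[0,-0.9,2,0,-1],[0,-0.9,2,0,-1],[0,-0.8,2,0,-1],[0,0,0,0,-1],[0,0,0,0,-1]]]' >/dev/null;c
```

```text
t 44.25 box xyz mm [ -32.  -159.1] 79.1 yang -6.59 Fbox [1.  2.4] -3.8 w 13.8 g 25.0
t 44.88 box xyz mm [ -34.6 -159.2] 73.2 yang -6.59 Fbox [0.9 1.8] -3.7 w 13.8 g 25.0
```

```bash
c() { python3 ok.py -15; }
python3 -m creep '[[[0,-0.4,1.5,0,-1],[0,-0.4,1.5,0,-1],[0,-0.3,1,0,-1],[0,0,0,0,-1],[0,0,0,0,-1]]]' >/dev/null;c
python3 -m creep '[[[0,-0.3,1,0,-1],[0,-0.3,1,0,-1],[0,0,0,0,-1],[0,0,0,0,-1],[0,0,0,0,-1]]]' >/dev/null;c
python3 -m creep '[[[0,-0.2,1,0,-1],[0,-0.1,0.5,0,-1],[0,0,0,0,-1],[0,0,0,0,-1],[0,0,0,0,-1]]]' >/dev/null;c
```

```text
t 45.50 box xyz mm [ -35.6 -159.2] 69.4 yang -6.59 Fbox [0.2 1.1] -2.2 w 13.5 g 25.0
t 46.12 box xyz mm [ -36.1 -159.2] 67.4 yang -6.59 Fbox [-0.8  1.8] -3.2 w 13.5 g 25.0
t 46.75 box xyz mm [ -36.4 -159.2] 65.9 yang -6.59 Fbox [-0.5  0.5] -4.3 w 13.7 g 25.0
```

```bash
c() { python3 ok.py -15; }
cat > lid.py <<'E'
from h import *
i=cams.camera_info("side");K=i["camera_matrix"];T=i["extrinsics"];_,d=cams.read_camera("side")
U,V=np.meshgrid(np.arange(560),np.arange(420))
P=np.stack([(U-K[0,2])/K[0,0]*d,(V-K[1,2])/K[1,1]*d,d],-1)@T[:3,:3].T+T[:3,3]
B=np.concatenate([(P[...,:2]-TB)@RB,P[...,2:]],-1)*1e3
m=(abs(B[...,0])<60)&(abs(B[...,1])<80)&(B[...,2]>60)&(B[...,2]<200)
A=np.c_[B[m][:,:2],np.ones(m.sum())];k=np.linalg.lstsq(A,B[m][:,2],rcond=None)[0];print("lid plane slope deg",np.degrees(np.arctan(-k[0])).round(2),"z0",k[2].round(1),m.sum())
E
python3 lid.py
python3 -m creep '[[[0,-0.2,1,0,-1],[0,-0.1,0.5,0,-1],[0,0,0,0,-1],[0,0,0,0,-1],[0,0,0,0,-1]]]' >/dev/null;c
python3 -m creep '[[[0,-0.2,1,0,-1],[0,-0.1,0.5,0,-1],[0,0,0,0,-1],[0,0,0,0,-1],[0,0,0,0,-1]]]' >/dev/null;c; python3 lid.py
```

```text
lid plane slope deg 6.42 z0 106.5 2344
t 47.42 box xyz mm [ -36.7 -159.2] 64.4 yang -6.59 Fbox [-0.9  0.7] -3.4 w 14.0 g 25.0
t 48.05 box xyz mm [ -37.  -159.2] 62.9 yang -6.59 Fbox [-1.1  0.9] -3.0 w 13.3 g 25.0
lid plane slope deg 4.32 z0 102.3 2353
```

```bash
c() { python3 ok.py -15; }
python3 -m creep '[[[0,-0.2,0.8,0,-1],[0,-0.1,0.8,0,-1],[0,-0.1,0.8,0,-1],[0,0,0,0,-1],[0,0,0,0,-1]]]' >/dev/null;c
python3 -m creep '[[[0,-0.1,0.7,0,-1],[0,0,0.7,0,-1],[0,0,0,0,-1],[0,0,0,0,-1],[0,0,0,0,-1]]]' >/dev/null;c
python3 -m creep '[[[0,-0.1,0.5,0,-1],[0,0,0.5,0,-1],[0,0,0,0,-1],[0,0,0,0,-1],[0,0,0,0,-1]]]' >/dev/null;c; python3 lid.py
```

```text
t 48.73 box xyz mm [ -37.4 -159.1] 60.4 yang -6.59 Fbox [-0.1  2.8] -3.6 w 13.5 g 25.0
t 49.35 box xyz mm [ -37.5 -159.2] 59.1 yang -6.59 Fbox [-1.   1.7] -4.2 w 13.4 g 25.0
t 49.98 box xyz mm [ -37.7 -159.2] 58.0 yang -6.59 Fbox [-0.7  1. ] -3.0 w 13.9 g 25.0
lid plane slope deg 0.56 z0 95.4 2389
```

```bash
c() { python3 ok.py -15; }
python3 -m creep '[[[0,0,0.4,0,-1],[0,0,0.4,0,-1],[0,0,0,0,-1],[0,0,0,0,-1],[0,0,0,0,-1]]]' >/dev/null;c
python3 -m creep '[[[0,0,0.4,0,-1],[0,0,0.3,0,-1],[0,0,0,0,-1],[0,0,0,0,-1],[0,0,0,0,-1]]]' >/dev/null;c; python3 lid.py
```

```text
t 50.65 box xyz mm [ -37.7 -159.2] 57.2 yang -6.59 Fbox [-1.8  1.3] -3.2 w 13.7 g 25.0
t 51.27 box xyz mm [ -37.6 -159.3] 56.7 yang -6.59 Fbox [-2.5 -0.1] 1.5 w 13.6 g 25.0
lid plane slope deg 0.06 z0 94.4 2391
```

```bash
c() { python3 ok.py -15; }
python3 -m creep '[[[0,0,0,0,-0.3],[0,0,0,0,-0.3],[0,0,0,0,-0.3],[0,0,-5,0,-0.3],[0,0,-15,0,-0.3]]]' >/dev/null;c
python3 -m creep '[[[0,0,-35,0,-0.3],[0,0,-40,0,-0.3],[0,0,-40,0,-0.3],[0,0,0,0,-0.3],[0,0,0,0,-0.3]]]' >/dev/null;c; python3 lid.py
python3 -c "from cell import robot;print(robot.close_job())"
```

```text
t 51.95 box xyz mm [ -38.2 -159. ] 76.7 yang -6.59 Fbox [ 0.5 -0.1] -0.1 w 30.2 g 0.0
t 52.58 box xyz mm [ -37.6 -159.2] 192.1 yang -6.59 Fbox [ 0.6 -0.3] 0.3 w 30.7 g 0.0
lid plane slope deg 0.05 z0 94.5 2388
the job is handed in; nothing more can be done
None
```

The job is handed in: the jar was set upright in the empty compartment, the lid was let down on its stay and measures fully shut, and the arm is clear at 52.6 s; the hand-in call gave no verdict.

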